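# Park the slicer's carriage lock and run the carriage to the loading end

### The arm

A 7-joint arm with a two-finger parallel gripper is mounted at the origin on a cart in front of the work surface, level with it; the furniture and walls round the work are solid. World frame = base frame: x ahead of the robot, y to its left, z up, the work surface at z = 0. Lengths are in m, angles in rad, forces in N, time in s.
With the tool pointing down it reaches from about 0.35 to 0.9 m from the base axis. Payload 7.2 kg.
Tool frame: the origin (TCP) lies on the centre line of the jaws, within the pads' length; the fingertips stand 19 mm ahead of it and the grasp point (between the pads) is the TCP; z points along the fingers, y is the line along which they close (so a half turn about z gives the same grasp; the last joint's range is limited). The gripper opens to 88 mm and grips with 3 to 60 N. Pads are 20 mm wide; open, the fingers measure 115 mm over their backs; the gripper's body (75 mm by 178 mm) begins 61 mm behind the grasp point.
Start: joints at [-1.391, 0.411, -0.013, 1.596, 0.006, 1.134, -0.082], TCP at [0.153, 0.606, 0.209] pointing down, gripper open.
Joint ranges: [-2.95, 2.95], [-0.29, 1.99], [-1.47, 1.44], [0.14, 2.54], [-1.03, 4.17], [0.13, 1.85], [-2.86, 2.86]. Speed limits (rad/s): [2.39, 2.39, 3.01, 3.01, 3.14, 3.14, 3.14].

### API

Orientations are given as [roll, pitch, yaw] about the fixed x, y, z axes, in that order (R = Rz(yaw) Ry(pitch) Rx(roll)).
In Python, from bench import get_obs, grab_frame, hand_in gives the robot as it stands.
- The arm moves only by the tool apply_moves, never from a script. Its argument "rows" is a list of rows, each a list of 4 numbers: the shift along the tool's x, y, z in m, then the turn about the tool's z in degrees. In form: [[tx, ty, tz, roll], ...]. A call has 1 to 20 rows; each row is the pose to reach, as a shift and turn from the pose commanded when the call began, along the tool's axes at that moment; what a row does not reach only later rows make up. A row lasts 1/8 s, in which the tool goes at most 62.5 mm and 10.7 degrees, less where a joint would pass 70% of its speed; a pose out of reach is approached as far as the arm can. A call with a gripper value outside its range is refused whole. "claw" is the gripper's target within -1 to 1 (shut at 1, half-way at 0, fully open at -1), set as the call begins (left out, the last holds). The fingers move at their own pace and stop on an object; the grip force is fixed at half the most. Time passes only in rows, so rows that repeat a pose let the fingers close. It gives the time, the measured TCP pose, the force, the opening and the grip force at its end, in the units of the state.
- get_obs(): the state, without advancing time (a new reading comes with each control period).
- grab_frame(name): name is "scene" or "side" or "wrist"; returns a dict with "color" (384x512x3 uint8, red, green, blue), "mtx" (3x3 intrinsics, pixels), "k1" (the pictures are not rectified: a ray, as slopes to the right and down, at radius r is drawn at 1 + k1 r^2 times it, then the intrinsics apply), "R" (3x3) and "t" (3): a world point X has camera coordinates R X + t; the wrist camera has in their place "hand_eye" (4x4, takes a point from camera to tool coordinates, whose origin is the TCP and whose axes are the flange's). Camera axes: x right, y down, z forward; pixel columns grow to the right and rows downward; lengths in m; the calibration is good to about 2 mm. A picture is of the moment at which its call begins: read the wrist's pose just before it. There is no depth.
- hand_in(): hands the job in; it is judged then, once.
The state is a dict: "time": time; "q": joint angles; "joint_velocities": joint speeds; "effort": joint torques, N m; "tool_pos": TCP position; "ee_rot": TCP orientation; "ft_force": force on the tool from outside, world axes, zero at the start; "torque": the same for the moment, N m; "opening": finger opening in m; "grasp_force": force on a finger pad.
Only numpy, scipy, OpenCV 4.12 (cv2) and the standard library are available. Lean on these libraries where they do the work, as an engineer would, in place of code of your own. Each camera call takes 0.05 s, during which the arm holds its last target. There are 200 camera calls.

### The job

The vegetable slicer's carriage is still locked for storage by the sprung T-handled plunger on its lug. Pull the T-handle up as far as it goes without straining it, turn it a quarter turn either way and ease it down into its rest groove so that it stays up by itself when you let go. Then slide the freed carriage by its round push knob all the way to the other end of the bed, gently, until it rests fully home against the rubber buffers; leave the plunger parked and the things round the slicer where they are.

Things in the scene. Friction and masses are not known exactly. Their poses are not given: they have to be found in the camera images.
- slicer: Carriage slicer fixed on the counter: 344 x 154 mm steel bed, beech side rails, four short legs over a grey plate. Origin on the counter under the bed's centre, z up, y along the bed toward the end where the carriage is to go, x across. Bed top at z = 80 mm, side rails up to 96 mm. Position and yaw (up to 0.35 rad) vary.
- carriage: Aluminium frame 114 x 194 mm on the bed, axes as the slicer's, with an open white square hopper (102 mm, rim 118 mm above the counter) in the middle. Origin at its middle at bed level (80 mm above the counter), y = -55 mm on the slicer when locked. Plunger axis at y = -72 mm, push knob axis at y = +72 mm, x = 0. Slides with about 2 N of drag.
- housing: Seat of the plunger on the carriage: washer and hexagon locknut, carrying an upright steel barrel 26 mm across. The barrel's top has a deep slot along y (7 mm wide, locked) and, square to it along x, the rest groove (7 mm wide, 4 mm deep). Origin on the axis, 90 mm above the counter. How far the barrel is screwed out varies: its rim is 128.5 to 144.5 mm above the counter.
- plunger: Sprung index plunger: black T-handle, 9 mm stem, 5 mm cross pin parallel to the handle, 8 mm locking pin 6 mm deep in the bed. The spring pulls it down with 7 N (low) to 10 N (high). The cross pin leaves the slot after 12 to 28 mm of lift, as the barrel is set; 2.5 mm higher a hard stop ends the stroke and the pull rises steeply. Turned too low it jams. Over 18 N on the housing is abuse.
- t_handle (a point): Centre of the black T-handle, a bar 44 mm long, 12 mm thick and 22 mm tall, on the plunger axis, 169.5 mm above the counter while locked, at least 14 mm of bare stem under it. Axes: y along the bar (along the bed while locked), x across its thickness, z up.
- plunger_lift (a joint): How far the plunger is drawn up, m: 0 locked (fully down), 0.008 to 0.024 when parked in the rest groove (it drops back 4 mm into it).
- plunger_turn (a joint): Angle of the T-handle about the vertical, rad, counterclockwise from above: about 0 in the slot, +1.57 or -1.57 in the rest groove (either will do); it turns no further than 1.9 either way.
- carriage_slide (a joint): Travel of the carriage along the slicer's y, m: 0 locked (1.5 mm of play), 0.110 on touching the end buffers.
- push_knob (a point): Centre of the grip of the carriage's black round push knob, 28 mm across and 18 mm tall there, on a thinner neck that begins 9 mm below; 145 mm above the counter. Axes as the carriage's.
- end_stop: Aluminium cross bar at the bed's +y end with two rubber buffers (origin and axes as the slicer's); the carriage meets them at 0.110 m of travel and they give about 1 mm. Press them with no more than 20 N.
- onion: Bystander: an onion, 73 x 75 x 77 mm, standing on the counter. Origin at its underside.
- lemon: Bystander: a lemon, 83 x 58 x 58 mm, lying on the counter. Origin at its underside.
- salt_mill: Bystander: a turned wooden mill, 56 mm across and 165 mm tall. Origin at its underside.
- spice_jar: Bystander: a spice jar with a dark lid, 41 mm across and 105 mm tall. Origin at its underside.

How it is judged:
On the way, in this order (a step that is already met when the one before it is completed fails the run):
1. the plunger stands parked in its rest groove by itself, let go, with the carriage still at the locked end (value of joint plunger_lift above 0.007 m and (value of joint plunger_turn between 1.42 and 1.72 rad or value of joint plunger_turn between -1.72 and -1.42 rad) and contact force between the fingers and plunger below 0.5 N and value of joint carriage_slide below 0.01 m), for 0.2 s.
2. the carriage is fully home against the end buffers (value of joint carriage_slide above 0.107 m), for 0.2 s.
At the end, for the whole second after the job is handed in: The carriage has travelled at least 107 mm (home against the buffers) and is at rest, the plunger stands in its rest groove (drawn up more than 7 mm, handle turned 1.42 to 1.72 rad either way), and onion, lemon, mill and spice jar are within 20 mm of where they stood (value of joint plunger_lift above 0.007 m and (value of joint plunger_turn between 1.42 and 1.72 rad or value of joint plunger_turn between -1.72 and -1.42 rad) and value of joint carriage_slide between 0.107 and 0.114 m and velocity of joint carriage_slide between -0.005 and 0.005 m/s and distance of each of onion, lemon, salt_mill, spice_jar from where it was at the start of the episode below 0.02 m); the robot touches nothing.
It fails at once if the plunger is forced in its housing: more than 18 N against the slot, groove or stop (contact force between plunger and housing above 18 N).
It fails at once if the carriage is rammed or pressed against the end buffers with more than 20 N (contact force between carriage and end_stop above 20 N).
It fails at once if a bystander (onion, lemon, mill or spice jar) is shifted by more than 20 mm (distance of any of onion, lemon, salt_mill, spice_jar from where it was at the start of the episode above 0.02 m).
It also fails if it takes over 67 s, if anything falls off the work surface, if the arm or the gripper's body presses on something with over 40 N, if the wrist force passes 120 N, or if a joint passes its speed limit or range.

## Working session

There is one attempt and no reset: what is moved stays moved. The work goes in short steps, Python scripts to look and compute and a tool call to move; the robot and the scene stay as the last step left them, time stands still between calls to the robot, and variables do not carry over. Pictures are saved under pics/ and viewed, at most 10 in all, crops included, and the job is handed in when it is done.

Besides the shell and the picture viewer there is one more tool, called after "Emit:" by a JSON object that holds its "name" and its "arguments". apply_moves: Moves the arm, as the interface text tells. Its arguments: {"type":"object","properties":{"rows":{"type":"array","items":{"type":"array","items":{"type":"number"}}},"claw":{"type":"number"}},"required":["rows"]}

```bash
mkdir -p pics
python3 - <<'E'
from bench import *
import cv2
o=get_obs();print({k:o[k] for k in('time','tool_pos','ee_rot','opening','ft_force')})
for n in('scene','side'):
    f=grab_frame(n);cv2.imwrite(f'pics/{n}0.png',f['color'][:,:,::-1]);print(n,f['mtx'],f['k1'],f['R'],f['t'])
E
```

```text
{'time': 0.0, 'tool_pos': array([0.15320356, 0.60539681, 0.20860029]), 'ee_rot': array([-3.13999382e+00,  1.30634067e-04,  2.89389250e+00]), 'opening': 0.08743215698542259, 'ft_force': array([ 0.70012241, -0.47347488,  1.15058558])}
scene [[355.9990205    0.         259.63885021]
 [  0.         355.9990205  189.28053086]
 [  0.           0.           1.        ]] -0.08672501845068746 [[ 0.64267516 -0.76604222  0.01216345]
 [-0.54955301 -0.47199619 -0.68935556]
 [ 0.53381657  0.43634724 -0.72432103]] [-0.31482368  0.35851052  1.08773307]
side [[350.3130988    0.         258.34481856]
 [  0.         350.3130988  193.17069312]
 [  0.           0.           1.        ]] -0.05020348868635279 [[-9.99927739e-01  7.19207909e-04  1.20000090e-02]
 [-1.04289409e-02  4.44612431e-01 -8.95662338e-01]
 [-5.97952060e-03 -8.95722764e-01 -4.44572802e-01]] [0.49378956 0.12349691 1.05983835]
```

View pics/scene0.png

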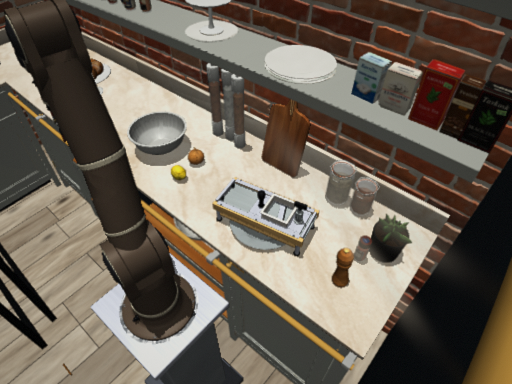

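View pics/side0.png

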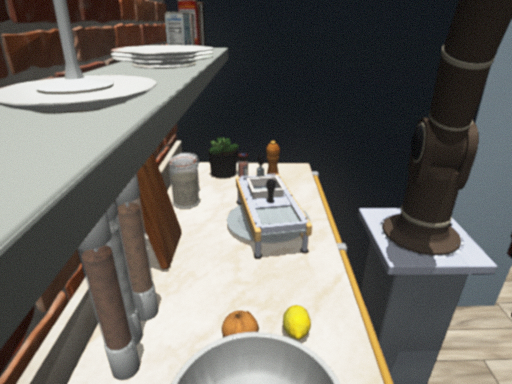

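Run:
```python
import cv2,numpy as np
a=cv2.imread('pics/scene0.png')[165:265,205:330]; b=cv2.imread('pics/side0.png')[135:260,220:320]
a=cv2.resize(a,None,fx=4,fy=4,interpolation=2)
b=cv2.resize(b,None,fx=3,fy=3,interpolation=2)
c=np.zeros((400,800,3),np.uint8);c[:,:500]=a;c[:375,500:]=b
cv2.imwrite('pics/crop0.png',c)
```

```text
(no output)
```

View pics/crop0.png

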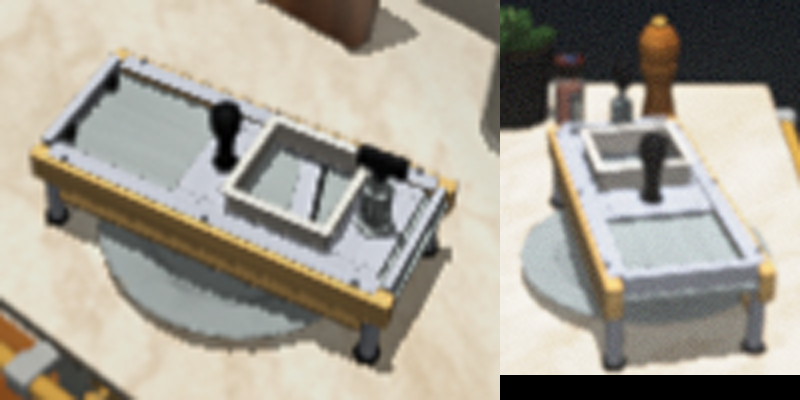

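```bash
cat > h.py <<'E'
import numpy as np,cv2
from bench import *
from scipy.spatial.transform import Rotation as Ro
def ray(f,px):
    d=(np.array(px)-f['mtx'][:2,2])/f['mtx'][0,0]; r=d.copy()
    for _ in range(20): r=d/(1+f['k1']*(r@r))
    return np.append(r,1)
def cam(f,o=None):
    if 'R' in f: return f['R'].T,-f['R'].T@f['t']
    T=np.eye(4);T[:3,:3]=Ro.from_euler('xyz',o['ee_rot']).as_matrix();T[:3,3]=o['tool_pos']
    M=T@np.array(f['hand_eye']);return M[:3,:3],M[:3,3]
def onz(f,px,z,o=None):
    A,c=cam(f,o);d=A@ray(f,px);return c+d*(z-c[2])/d[2]
def proj(f,X,o=None):
    A,c=cam(f,o);p=A.T@(np.array(X)-c);s=p[:2]/p[2];return f['mtx'][:2,:2]@(s*(1+f['k1']*(s@s)))+f['mtx'][:2,2]
E
python3 - <<'E'
from h import *
f=grab_frame('scene');g=grab_frame('side')
k=onz(f,(261,194),.145);t=onz(f,(300.5,205.5),.1695)
k2=onz(g,(271,184),.145);t2=onz(g,(260,168.3),.1695)
print(k,t,k2,t2,np.linalg.norm((k-t)[:2]),np.arctan2(*(k-t)[:2]))
for p in[(181,172),(196,156),(341,285),(362,260)]:print(onz(f,p,0))
o=get_obs();w=grab_frame('wrist');print(w['hand_eye'])
E
```

```text
[ 0.4633979  -0.02598491  0.145     ] [ 0.49009852 -0.17000969  0.1695    ] [ 0.45853487 -0.03521727  0.145     ] [ 0.49074874 -0.09518943  0.1695    ] 0.14647886723499834 -0.18330794917643314
[0.44494691 0.39626996 0.        ]
[0.5565593  0.42354901 0.        ]
[ 0.42779194 -0.39686635  0.        ]
[ 0.55653526 -0.40284332  0.        ]
[[ 1.59101004e-04 -9.60902671e-01 -2.76886316e-01  7.49051417e-02]
 [ 9.99999745e-01 -3.98273390e-05  7.12823814e-04 -7.22469078e-04]
 [-6.95981952e-04 -2.76886359e-01  9.60902420e-01 -1.74809138e-01]
 [ 0.00000000e+00  0.00000000e+00  0.00000000e+00  1.00000000e+00]]
```

Emit:
{"name": "apply_moves", "arguments": {"rows": [[-0.02,-0.026,-0.03,2],[-0.052,-0.068,-0.06,6],[-0.085,-0.11,-0.08,10],[-0.117,-0.152,-0.09,14],[-0.15,-0.194,-0.09,19],[-0.183,-0.236,-0.09,23],[-0.215,-0.278,-0.09,27],[-0.248,-0.32,-0.09,31],[-0.28,-0.362,-0.09,35],[-0.313,-0.404,-0.09,39],[-0.345,-0.446,-0.09,43],[-0.378,-0.488,-0.09,47],[-0.41,-0.53,-0.09,52],[-0.442,-0.572,-0.09,56],[-0.475,-0.614,-0.09,60],[-0.5,-0.647,-0.09,63],[-0.517,-0.669,-0.09,65.3],[-0.517,-0.669,-0.09,65.3],[-0.517,-0.669,-0.09,65.3]], "claw": -1}}

```text
time: 2.62
tool_pos: [0.4901, -0.1686, 0.2992]
ee_rot: [-3.141, -0.001, 1.755]
ft_force: [-0.2, 0.2, 0.4]
opening: 0.0879
grasp_force: 0.0
```

Run:
```python
from h import *
o=get_obs();w=grab_frame('wrist');print(o['tool_pos'],o['ee_rot'],o['q'],o['time'],o['ft_force'])
print(proj(w,[.49,-.17,.1695],o),proj(w,[.463,-.026,.145],o))
cv2.imwrite('pics/w1.png',cv2.resize(w['color'],(768,576),interpolation=2)[:,:,::-1])
```

```text
[ 0.49009017 -0.16859216  0.29919323] [-3.14099304e+00 -6.99810969e-04  1.75511054e+00] [-0.50447493  0.19313263  0.88396064  1.76321731 -0.15683974  1.25950251
  0.60311229] 2.625 [-0.17969903  0.22791743  0.38786333]
[253.5997963 180.0957712] [253.43314506  43.38735712]
```

View pics/w1.png

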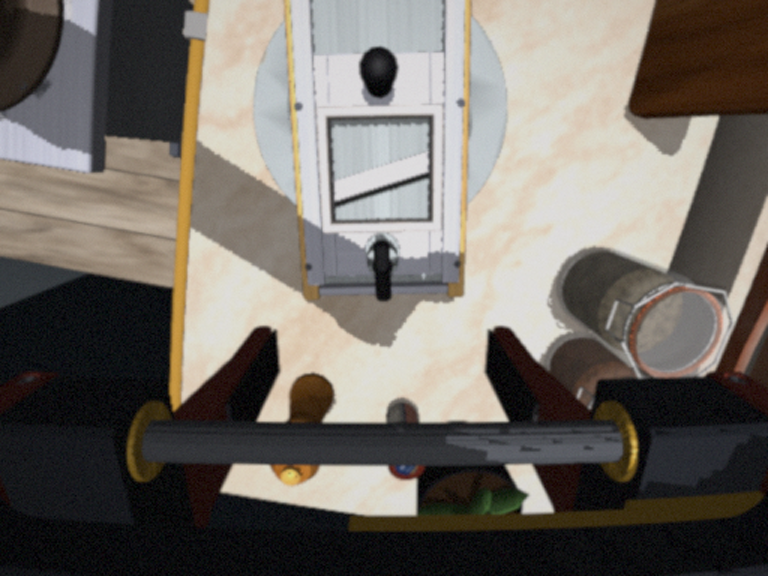

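Run:
```python
from h import *
o=get_obs();w=grab_frame('wrist')
t=onz(w,(382.3/1.5,271.5/1.5),.1805,o);k=onz(w,(379/1.5,70/1.5),.150,o);d=(k-t)[:2]
print(t,k,np.hypot(*d),np.arctan2(-d[0],d[1]))
# rails at z=.096
for a,b in(((289,0),(308.5,285)),((471,0),(461.5,285))):
    p=onz(w,np.array(a)/1.5,.096,o);q=onz(w,np.array(b)/1.5,.096,o);d=(p-q)[:2];print(p,q,np.arctan2(-d[0],d[1]))
```

```text
[ 0.49118221 -0.1676876   0.1805    ] [ 0.4630278  -0.03003505  0.15      ] 0.14050229719577934 0.20174984687410438
[0.37908216 0.02083365 0.096     ] [ 0.42961453 -0.21416032  0.096     ] 0.211811406703678
[0.52407903 0.0480101  0.096     ] [ 0.57091675 -0.18773322  0.096     ] 0.19612697052833397
```

Emit:
{"name": "apply_moves", "arguments": {"rows": [[0.01,0,0.02,0],[0.02,0,0.045,0],[0.03,0,0.075,0],[0.03,0,0.09,0],[0.03,0,0.09,0],[0.03,0,0.09,0]]}}

```text
time: 3.48
tool_pos: [0.4855, -0.1405, 0.2104]
ee_rot: [3.14, 0.0, 1.754]
ft_force: [-0.4, -1.3, -0.2]
opening: 0.088
grasp_force: 0.0
```

Run:
```python
from h import *
o=get_obs();w=grab_frame('wrist');print(o['tool_pos'],o['ee_rot'])
np.savez('w2.npz',c=w['color'])
cv2.imwrite('pics/w2.png',cv2.resize(w['color'][150:300,160:350],None,fx=4,fy=4,interpolation=2)[:,:,::-1])
```

```text
[ 0.485533   -0.14046074  0.21040803] [3.14028355e+00 4.67200276e-04 1.75377111e+00]
```

View pics/w2.png

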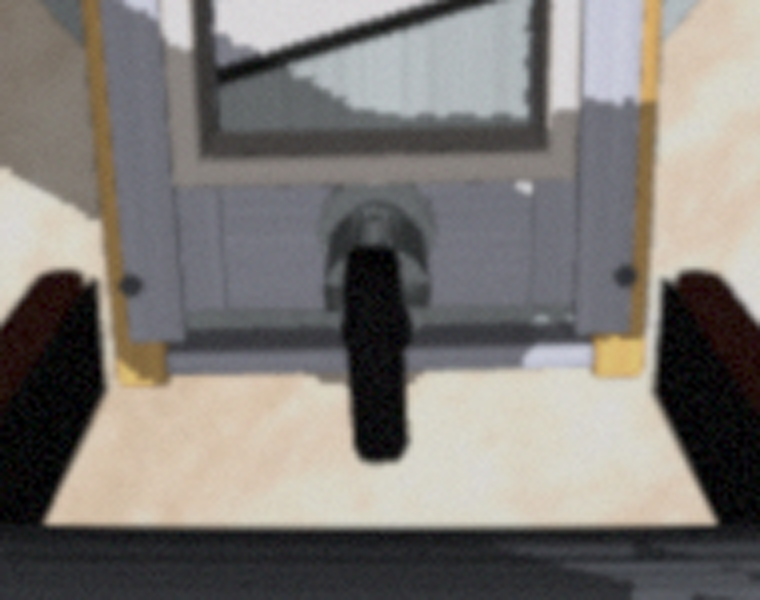

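Run:
```python
from h import *
o=get_obs();w=grab_frame('wrist')
P=lambda x,y,z:onz(w,(160+x/4,150+y/4),z,o)
b=P(382,460,.1805);a=P(370,246,.158);a2=P(371,250,.1805)
print(b,a,a2,np.hypot(*(a-b)[:2]),[np.arctan2(-(v-b)[0],(v-b)[1]) for v in(a,a2)],(a+b)/2)
l=P(98,283,.191);r=P(662,283,.191);print('tipmid',(l+r)/2,np.hypot(*(l-r)[:2]))
for z in(.1285,.1445):
  p=P(327,290,z);q=P(430,290,z);print(np.hypot(*(p-q)[:2]),(p+q)/2)
yaw=.203;c=np.array([.4903,-.1688])
for X in[(.4905,-.1690)]:
  for z in(.1285,.1365,.1445):
    n=[proj(w,[X[0]+.013*np.cos(s),X[1]+.013*np.sin(s),z],o) for s in np.linspace(0,6.28,200)];n=(np.array(n)-[160,150])*4;print(z,n.min(0),n.max(0))
```

```text
[ 0.49598821 -0.18847133  0.1805    ] [ 0.48645214 -0.15065618  0.158     ] [ 0.48536451 -0.14315756  0.1805    ] 0.03899900537800519 [np.float64(0.24702548099295676), np.float64(0.2302882680877659)] [ 0.49122018 -0.16956376  0.16925   ]
tipmid [ 0.48758408 -0.14551083  0.191     ] 0.1057582738160376
0.025465811621118568 [ 0.49248157 -0.17253515  0.1285    ]
0.02387873941750825 [ 0.49120642 -0.16595995  0.1445    ]
0.1285 [320.40656196 225.73669052] [426.00280382 324.04797086]
0.1365 [318.86389879 237.03387592] [427.47445222 337.78158192]
0.1445 [317.23173366 249.00504673] [429.03158918 352.30422799]
```

Emit:
{"name": "apply_moves", "arguments": {"rows": [[-0.014,0,0,-0.5],[-0.0285,0,0,-1],[-0.0285,0,0.02,-1],[-0.0285,0,0.036,-1],[-0.0285,0,0.0395,-1],[-0.0285,0,0.0395,-1],[-0.0285,0,0.0395,-1]], "claw": 0.5}}

```text
time: 4.45
tool_pos: [0.4905, -0.168, 0.1705]
ee_rot: [3.141, 0.0, 1.772]
ft_force: [-0.5, -0.0, -0.5]
opening: 0.0232
grasp_force: 0.0
```

Run:
```python
from h import *
o=get_obs();w=grab_frame('wrist');print(o['tool_pos'],o['ee_rot'],o['opening'],o['ft_force'],o['torque'])
cv2.imwrite('pics/w3.png',cv2.resize(w['color'][120:290,160:350],None,fx=3.5,fy=3.5,interpolation=2)[:,:,::-1])
```

```text
[ 0.49052902 -0.16804766  0.17047127] [3.14079089e+00 2.26736084e-04 1.77165382e+00] 0.023169437817830738 [-0.50779356 -0.00136126 -0.4726567 ] [-0.07778552  0.02413261  0.02919091]
```

View pics/w3.png

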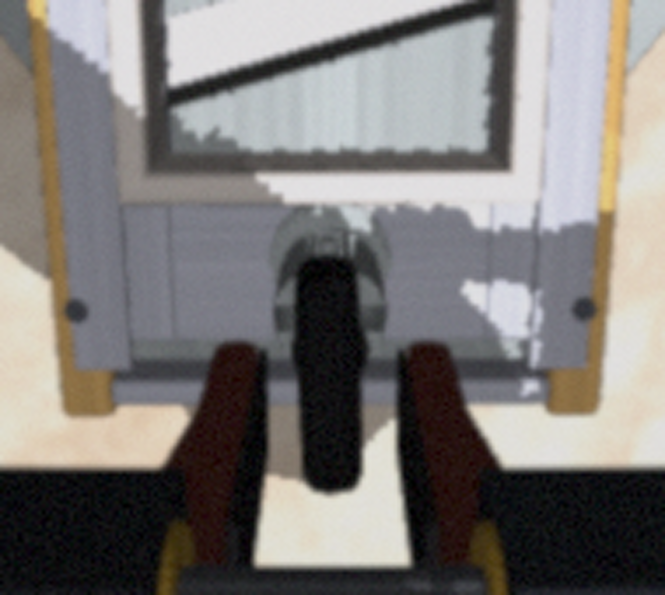

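The fingers straddle the bar: inner edges are at x=264 and 400 with the bar at 302–362, so it is centred. I'll close in stages.

Emit:
{"name": "apply_moves", "arguments": {"rows": [[0,0,0,0],[0,0,0,0],[0,0,0,0]], "claw": 0.69}}

```text
time: 4.88
tool_pos: [0.4902, -0.168, 0.17]
ee_rot: [3.141, -0.0, 1.772]
ft_force: [-0.0, -0.1, -0.7]
opening: 0.0136
grasp_force: 0.0
```

Emit:
{"name": "apply_moves", "arguments": {"rows": [[0,0,0,0],[0,0,0,0],[0,0,0,0]], "claw": 0.74}}

```text
time: 5.25
tool_pos: [0.4901, -0.168, 0.1699]
ee_rot: [-3.142, -0.0, 1.772]
ft_force: [-0.8, 0.2, -0.1]
opening: 0.0114
grasp_force: 0.0
```

Emit:
{"name": "apply_moves", "arguments": {"rows": [[0,0,0,0],[0,0,0,0],[0,0,0,0]], "claw": 1}}

```text
time: 5.62
tool_pos: [0.4902, -0.168, 0.1699]
ee_rot: [-3.142, -0.0, 1.772]
ft_force: [0.8, -0.1, 0.5]
opening: 0.0003
grasp_force: 0.0
```

Run:
```python
from h import *
o=get_obs();w=grab_frame('wrist');f=grab_frame('scene');g=grab_frame('side')
for n,F in(('w',w),('sc',f),('si',g)):print(n,proj(F,o['tool_pos'],o),proj(F,o['tool_pos']+[0,0,-.019],o))
a=cv2.resize(w['color'][120:290,160:350],(400,358),interpolation=2)
b=cv2.resize(f['color'][150:240,240:340],(400,360),interpolation=2)
c=np.zeros((360,800,3),np.uint8);c[:358,:400]=a;c[:,400:]=b
cv2.imwrite('pics/w4.png',c[:,:,::-1])
```

```text
w [253.70714213 224.61303449] [253.73928837 214.46967601]
sc [300.0174274  205.09648229] [299.46825361 208.89983606]
si [260.06884954 159.60681091] [259.98629264 165.0772112 ]
```

View pics/w4.png

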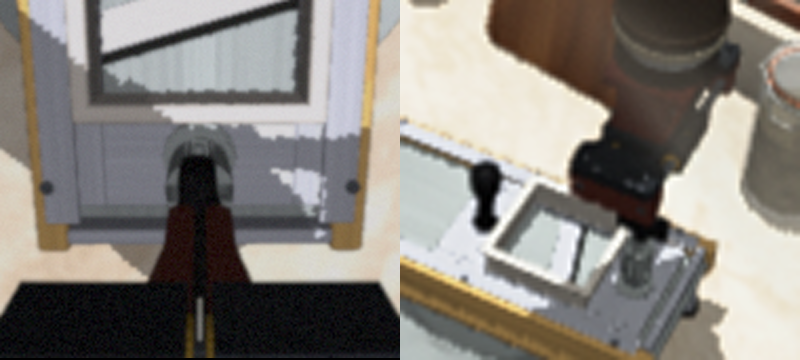

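Run:
```python
from h import *
f=grab_frame('scene');g=grab_frame('side');w=grab_frame('wrist')
o1=dict(tool_pos=np.array([ 0.49009017,-0.16859216,0.29919323]),ee_rot=np.array([-3.14099304,-6.998e-4,1.75511054]))
o2=dict(tool_pos=np.array([ 0.485533,-0.14046074,0.21040803]),ee_rot=np.array([3.14028355,4.672e-4,1.75377111]))
o3=dict(tool_pos=np.array([ 0.49052902,-0.16804766,0.17047127]),ee_rot=np.array([3.14079,2.267e-4,1.77165]))
def tri(L):
    A=np.zeros((3,3));b=np.zeros(3);S=[]
    for F,p,o in L:
        M,c=cam(F,o);d=M@ray(F,p);d/=np.linalg.norm(d);Q=np.eye(3)-np.outer(d,d);A+=Q;b+=Q@c;S.append((Q,c))
    x=np.linalg.solve(A,b);return x.round(4),[round(1e3*np.linalg.norm(Q@(x-c)),1) for Q,c in S]
c2=lambda x,y:(160+x/4,150+y/4)
c3=lambda x,y:(160+x/3.5,120+y/3.5)
print('knob',tri([(f,(261,194),0),(g,(271,184),0),(w,(379/1.5,70/1.5),o1)]))
print('knob ws',tri([(f,(261,194),0),(w,(379/1.5,70/1.5),o1)]))
print('T far end',tri([(w,(384/1.5,300/1.5),o1),(w,c2(382,460),o2),(w,c3(332,490),o3)]))
print('T near',tri([(w,(381/1.5,243/1.5),o1),(w,c2(370,246),o2),(w,c3(331,258),o3)]))
print('T c',tri([(w,(382/1.5,271/1.5),o1),(f,(300.5,205.5),0)]))
for a,b in((w,0),):
  for z in(.096,.08,.07):
    p=onz(w,c2(117,383),z,o2);q=onz(w,c2(645,377),z,o2);print(z,np.hypot(*(p-q)[:2]))
    p=onz(w,c3(62,412),z,o3);q=onz(w,c3(600,412),z,o3);print(z,np.hypot(*(p-q)[:2]))
```

```text
knob (array([ 0.4608, -0.029 ,  0.1481]), [np.float64(1.0), np.float64(2.0), np.float64(2.3)])
knob ws (array([ 0.4623, -0.0286,  0.1472]), [np.float64(1.4), np.float64(1.4)])
T far end (array([ 0.4961, -0.1899,  0.1781]), [np.float64(0.3), np.float64(0.1), np.float64(0.4)])
T near (array([ 0.4873, -0.1528,  0.1512]), [np.float64(0.2), np.float64(0.6), np.float64(0.8)])
T c (array([ 0.4909, -0.1701,  0.169 ]), [np.float64(0.6), np.float64(0.6)])
0.096 0.15154425123653587
0.096 0.15099530362308006
0.08 0.15992893209464276
0.08 0.16068752683963874
0.07 0.16516935763095977
0.07 0.166745166349988
```

Emit:
{"name": "apply_moves", "arguments": {"rows": [[0,0,-0.002,0],[0,0,-0.002,0],[0,0,-0.002,0],[0,0,-0.002,0],[0,0,0.005,0],[0,0,0.012,0],[0,0,0.018,0],[0,0,0.022,0],[0,0,0.022,0],[0,0,0.022,0]], "claw": 0.2}}

```text
time: 7.18
tool_pos: [0.4903, -0.1681, 0.1481]
ee_rot: [3.141, 0.0, 1.772]
ft_force: [0.6, -0.7, 0.1]
opening: 0.0348
grasp_force: 0.0
```

Run:
```python
from h import *
o=get_obs();w=grab_frame('wrist');f=grab_frame('scene');print(o['tool_pos'],o['opening'],o['ft_force'],w['mtx'])
a=cv2.resize(w['color'][120:290,160:350],(400,358),interpolation=2)
b=cv2.resize(f['color'][150:240,240:340],(400,360),interpolation=2)
c=np.zeros((360,800,3),np.uint8);c[:358,:400]=a;c[:,400:]=b
c=np.clip(c.astype(float)**.6*255**.4,0,255).astype(np.uint8)
cv2.imwrite('pics/w5.png',c[:,:,::-1])
```

```text
[ 0.49028539 -0.16807752  0.14806597] 0.034803649824287824 [ 0.63368945 -0.73273418  0.13849632] [[279.81671955   0.         254.47101577]
 [  0.         279.81671955 189.7249219 ]
 [  0.           0.           1.        ]]
```

View pics/w5.png

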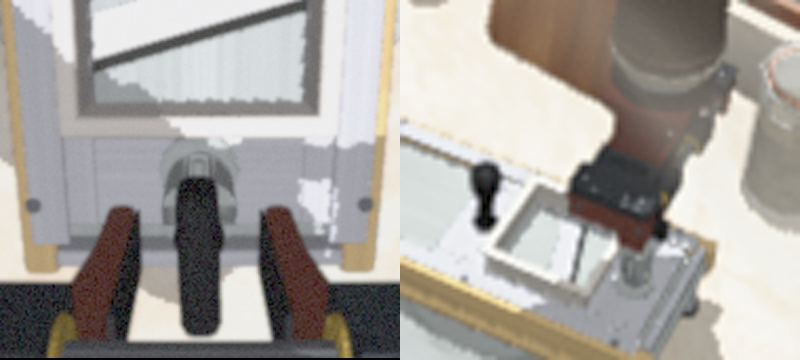

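Emit:
{"name": "apply_moves", "arguments": {"rows": [[0,0,0,0],[0,0,0,0],[0,0,0,0],[0,0,0,0]], "claw": 0.69}}

```text
time: 7.78
tool_pos: [0.4902, -0.168, 0.148]
ee_rot: [3.141, -0.0, 1.772]
ft_force: [0.2, -0.1, 0.6]
opening: 0.0137
grasp_force: 0.0
```

Emit:
{"name": "apply_moves", "arguments": {"rows": [[0,0,0,0],[0,0,0,0],[0,0,0,0],[0,0,0,0]], "claw": 0.74}}

```text
time: 8.28
tool_pos: [0.4901, -0.1679, 0.1479]
ee_rot: [-3.141, -0.0, 1.772]
ft_force: [-0.9, 0.5, 0.7]
opening: 0.0121
grasp_force: 19.6
```

Emit:
{"name": "apply_moves", "arguments": {"rows": [[0,0,0,0],[0,0,0,0],[0,0,-0.001,0],[0,0,-0.002,0],[0,0,-0.003,0],[0,0,-0.004,0],[0,0,-0.004,0]], "claw": 1}}

```text
time: 9.15
tool_pos: [0.4901, -0.1679, 0.152]
ee_rot: [-3.141, -0.0, 1.772]
ft_force: [0.7, -1.2, -6.2]
opening: 0.0119
grasp_force: 30.0
```

Emit:
{"name": "apply_moves", "arguments": {"rows": [[0,0,-0.001,0],[0,0,-0.002,0],[0,0,-0.003,0],[0,0,-0.004,0],[0,0,-0.005,0],[0,0,-0.006,0],[0,0,-0.007,0],[0,0,-0.007,0]]}}

```text
time: 10.15
tool_pos: [0.4901, -0.1679, 0.159]
ee_rot: [-3.142, -0.0, 1.772]
ft_force: [-1.1, 0.5, -7.3]
opening: 0.0119
grasp_force: 30.0
```

Emit:
{"name": "apply_moves", "arguments": {"rows": [[0,0,-0.0005,0],[0,0,-0.001,0],[0,0,-0.0015,0],[0,0,-0.002,0],[0,0,-0.002,0]]}}

```text
time: 10.78
tool_pos: [0.4901, -0.1679, 0.161]
ee_rot: [-3.141, -0.0, 1.772]
ft_force: [-1.0, 1.5, -7.1]
opening: 0.0116
grasp_force: 30.0
```

Emit:
{"name": "apply_moves", "arguments": {"rows": [[0,0,-0.0004,0],[0,0,-0.0008,0],[0,0,-0.0008,0]]}}

```text
time: 11.15
tool_pos: [0.4901, -0.1679, 0.1618]
ee_rot: [-3.141, -0.0, 1.772]
ft_force: [-0.9, 1.0, -7.5]
opening: 0.0119
grasp_force: 30.0
```

Emit:
{"name": "apply_moves", "arguments": {"rows": [[0,0,-0.0004,0],[0,0,-0.0008,0],[0,0,-0.0008,0]]}}

```text
time: 11.52
tool_pos: [0.4901, -0.168, 0.1625]
ee_rot: [-3.141, -0.0, 1.772]
ft_force: [-0.9, 1.1, -8.3]
opening: 0.012
grasp_force: 30.0
```

Run:
```python
from h import *
print(get_obs()['ft_force'])
f=grab_frame('scene');w=grab_frame('wrist');o=get_obs();g=grab_frame('side')
a=cv2.resize(w['color'][170:260,210:310],(400,360),interpolation=2)
b=cv2.resize(f['color'][195:235,278:323],(400,360),interpolation=2)
c=np.concatenate([a,b],1)
c=np.clip(c.astype(float)**.6*255**.4,0,255).astype(np.uint8)
cv2.imwrite('pics/w6.png',c[:,:,::-1])
X=[.4905,-.1695]
for z in(.09,.1285,.1365,.1445):
  for F,of,s in((w,(210,170),4),(f,(278,195),8.9)):
    n=np.array([proj(F,[X[0]+.013*np.cos(q),X[1]+.013*np.sin(q),z],o) for q in np.linspace(0,6.28,200)]);n=(n-of)*s;print(z,n.min(0).round(),n.max(0).round())
```

```text
[-0.85541846  1.08748889 -8.28666833]
0.09 [119.  46.] [232. 154.]
0.09 [146. 202.] [214. 255.]
0.1285 [110.  95.] [241. 219.]
0.1285 [154. 138.] [224. 191.]
0.1365 [107. 108.] [243. 235.]
0.1365 [156. 124.] [226. 177.]
0.1445 [105. 121.] [246. 252.]
0.1445 [158. 110.] [228. 164.]
```

View pics/w6.png

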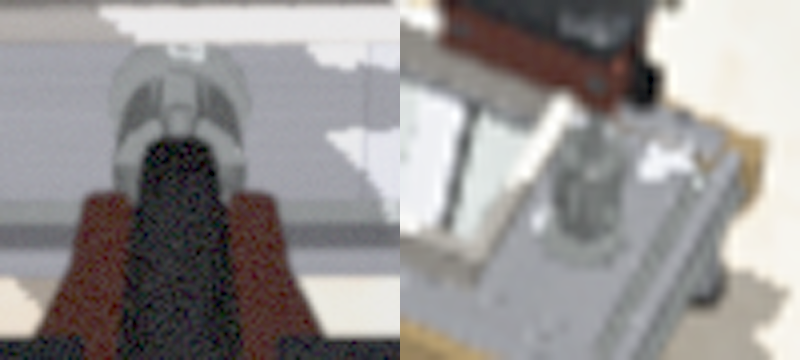

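Emit:
{"name": "apply_moves", "arguments": {"rows": [[0,0,-0.0005,0],[0,0,-0.001,0],[0,0,-0.0015,0],[0,0,-0.0015,0]]}}

```text
time: 12.18
tool_pos: [0.4901, -0.1679, 0.1641]
ee_rot: [-3.142, -0.0, 1.772]
ft_force: [-2.0, 0.7, -8.5]
opening: 0.0115
grasp_force: 30.0
```

Emit:
{"name": "apply_moves", "arguments": {"rows": [[0,0,-0.0005,0],[0,0,-0.001,0],[0,0,-0.001,0]]}}

```text
time: 12.55
tool_pos: [0.4901, -0.168, 0.1651]
ee_rot: [-3.142, -0.0, 1.772]
ft_force: [-1.7, 1.2, -6.7]
opening: 0.0117
grasp_force: 30.0
```

Emit:
{"name": "apply_moves", "arguments": {"rows": [[0,0,-0.0005,0],[0,0,-0.001,0],[0,0,-0.001,0]]}}

```text
time: 12.92
tool_pos: [0.4901, -0.168, 0.1661]
ee_rot: [-3.142, -0.0, 1.772]
ft_force: [-2.0, 2.6, -7.7]
opening: 0.0119
grasp_force: 30.0
```

Emit:
{"name": "apply_moves", "arguments": {"rows": [[0,0,-0.0005,0],[0,0,-0.001,0],[0,0,-0.001,0]]}}

```text
time: 13.3
tool_pos: [0.4901, -0.168, 0.1671]
ee_rot: [3.142, -0.0, 1.771]
ft_force: [-1.0, 1.6, -8.0]
opening: 0.0116
grasp_force: 30.0
```

Lift is now about 19.2 mm with no stop yet.

Emit:
{"name": "apply_moves", "arguments": {"rows": [[0,0,-0.0005,0],[0,0,-0.001,0],[0,0,-0.001,0]]}}

```text
time: 13.68
tool_pos: [0.4901, -0.168, 0.1681]
ee_rot: [-3.142, -0.0, 1.772]
ft_force: [-2.8, 1.5, -7.1]
opening: 0.0116
grasp_force: 30.0
```

Emit:
{"name": "apply_moves", "arguments": {"rows": [[0,0,-0.0004,0],[0,0,-0.0008,0],[0,0,-0.0008,0]]}}

```text
time: 14.05
tool_pos: [0.4901, -0.168, 0.1689]
ee_rot: [-3.142, -0.0, 1.772]
ft_force: [-2.5, 0.9, -8.3]
opening: 0.0119
grasp_force: 30.0
```

Emit:
{"name": "apply_moves", "arguments": {"rows": [[0,0,-0.0004,0],[0,0,-0.0008,0],[0,0,-0.0008,0]]}}

```text
time: 14.42
tool_pos: [0.4901, -0.168, 0.1697]
ee_rot: [-3.142, -0.0, 1.772]
ft_force: [-2.4, 1.1, -8.9]
opening: 0.0118
grasp_force: 30.0
```

Emit:
{"name": "apply_moves", "arguments": {"rows": [[0,0,-0.0004,0],[0,0,-0.0008,0],[0,0,-0.0008,0]]}}

```text
time: 14.8
tool_pos: [0.4901, -0.168, 0.1705]
ee_rot: [-3.142, -0.0, 1.772]
ft_force: [-3.0, 0.6, -8.5]
opening: 0.0122
grasp_force: 30.0
```

Emit:
{"name": "apply_moves", "arguments": {"rows": [[0,0,-0.0004,0],[0,0,-0.0008,0],[0,0,-0.0008,0]]}}

```text
time: 15.18
tool_pos: [0.4901, -0.168, 0.1713]
ee_rot: [-3.142, -0.0, 1.771]
ft_force: [-2.3, 0.9, -7.7]
opening: 0.0117
grasp_force: 30.0
```

Emit:
{"name": "apply_moves", "arguments": {"rows": [[0,0,-0.0004,0],[0,0,-0.0008,0],[0,0,-0.0008,0]]}}

```text
time: 15.55
tool_pos: [0.4901, -0.168, 0.1721]
ee_rot: [3.142, -0.0, 1.772]
ft_force: [-3.2, 1.1, -7.6]
opening: 0.0119
grasp_force: 30.0
```

Emit:
{"name": "apply_moves", "arguments": {"rows": [[0,0,-0.0004,0],[0,0,-0.0008,0],[0,0,-0.0008,0]]}}

```text
time: 15.92
tool_pos: [0.4901, -0.168, 0.1729]
ee_rot: [3.142, -0.0, 1.772]
ft_force: [-3.1, 1.3, -9.2]
opening: 0.012
grasp_force: 30.0
```

Emit:
{"name": "apply_moves", "arguments": {"rows": [[0,0,-0.0004,0],[0,0,-0.0008,0],[0,0,-0.0008,0]]}}

```text
time: 16.3
tool_pos: [0.4901, -0.168, 0.1737]
ee_rot: [3.142, -0.0, 1.772]
ft_force: [-3.2, 1.0, -9.0]
opening: 0.0116
grasp_force: 30.0
```

Emit:
{"name": "apply_moves", "arguments": {"rows": [[0,0,-0.0004,0],[0,0,-0.0008,0],[0,0,-0.0008,0]]}}

```text
time: 16.68
tool_pos: [0.4901, -0.1679, 0.1742]
ee_rot: [-3.141, 0.0, 1.772]
ft_force: [-0.4, 0.6, -13.7]
opening: 0.0118
grasp_force: 30.0
```

Emit:
{"name": "apply_moves", "arguments": {"rows": [[0,0,0.0005,0],[0,0,0.0009,0],[0,0,0.0009,0]]}}

```text
time: 17.05
tool_pos: [0.4902, -0.168, 0.1737]
ee_rot: [3.141, -0.0, 1.772]
ft_force: [-2.6, 0.7, -9.5]
opening: 0.0117
grasp_force: 30.0
```

Emit:
{"name": "apply_moves", "arguments": {"rows": [[0,0,0,3],[0,0,0,7],[0,0,0,11],[0,0,0,15],[0,0,0,15]]}}

```text
time: 17.68
tool_pos: [0.4904, -0.168, 0.1737]
ee_rot: [3.141, 0.0, 1.51]
ft_force: [-1.6, 1.2, -8.2]
opening: 0.0118
grasp_force: 30.0
```

Emit:
{"name": "apply_moves", "arguments": {"rows": [[0,0,0,4],[0,0,0,9],[0,0,0,14],[0,0,0,19],[0,0,0,24],[0,0,0,29],[0,0,0,33],[0,0,0,35],[0,0,0,35]]}}

```text
time: 18.8
tool_pos: [0.4909, -0.1682, 0.1738]
ee_rot: [3.14, -0.0, 0.9]
ft_force: [2.7, -0.7, -10.4]
opening: 0.0115
grasp_force: 30.0
```

Run:
```python
from h import *
o=get_obs();print(o['ft_force'],o['torque'],o['q'],o['tool_pos'],o['ee_rot'])
```

```text
[  2.69518083  -0.6579068  -10.3697169 ] [-0.23301386 -0.29317998  0.02454563] [-5.64327040e-01  4.08165642e-01  1.04850472e+00  1.94182322e+00
 -4.14152031e-01  1.02550255e+00 -5.23950714e-04] [ 0.49093551 -0.16820781  0.17383768] [ 3.14002415e+00 -4.08563110e-04  9.00361151e-01]
```

Emit:
{"name": "apply_moves", "arguments": {"rows": [[0.0003,0.0004,0,4],[0.0003,0.0004,0,9],[0.0003,0.0004,0,14],[0.0003,0.0004,0,19],[0.0003,0.0004,0,24],[0.0003,0.0004,0,29],[0.0003,0.0004,0,34],[0.0003,0.0004,0,38],[0.0003,0.0004,0,40],[0.0003,0.0004,0,40]]}}

```text
time: 20.05
tool_pos: [0.4912, -0.1681, 0.1737]
ee_rot: [3.141, -0.001, 0.202]
ft_force: [1.8, -0.7, -8.7]
opening: 0.012
grasp_force: 30.0
```

Emit:
{"name": "apply_moves", "arguments": {"rows": [[0,0,0.0005,0],[0,0,0.001,0],[0,0,0.0015,0],[0,0,0.002,0],[0,0,0.0025,0],[0,0,0.0025,0]]}}

```text
time: 20.8
tool_pos: [0.491, -0.1679, 0.1711]
ee_rot: [3.141, -0.001, 0.201]
ft_force: [4.5, 0.7, -8.5]
opening: 0.0116
grasp_force: 30.0
```

Emit:
{"name": "apply_moves", "arguments": {"rows": [[0,0,0.0005,0],[0,0,0.001,0],[0,0,0.001,0]]}}

```text
time: 21.18
tool_pos: [0.491, -0.1679, 0.1701]
ee_rot: [3.141, -0.001, 0.201]
ft_force: [5.5, -1.1, -8.9]
opening: 0.0115
grasp_force: 30.0
```

Emit:
{"name": "apply_moves", "arguments": {"rows": [[0.0005,0,0.0005,0],[0.0005,0,0.001,0],[0.0005,0,0.001,0]]}}

```text
time: 21.55
tool_pos: [0.491, -0.1679, 0.1689]
ee_rot: [-3.141, 0.0, 0.201]
ft_force: [3.8, -0.3, -9.4]
opening: 0.0118
grasp_force: 30.0
```

Emit:
{"name": "apply_moves", "arguments": {"rows": [[0,0,0.0004,0],[0,0,0.0008,0],[0,0,0.0008,0]]}}

```text
time: 21.92
tool_pos: [0.491, -0.1679, 0.1682]
ee_rot: [-3.141, 0.0, 0.201]
ft_force: [3.7, -0.3, -8.9]
opening: 0.0119
grasp_force: 30.0
```

Emit:
{"name": "apply_moves", "arguments": {"rows": [[0.0003,0,0.0003,0],[0.0003,0,0.0006,0],[0.0003,0,0.0006,0]]}}

```text
time: 22.3
tool_pos: [0.4911, -0.1679, 0.1675]
ee_rot: [-3.141, 0.001, 0.201]
ft_force: [1.4, 0.1, -7.9]
opening: 0.0117
grasp_force: 30.0
```

Emit:
{"name": "apply_moves", "arguments": {"rows": [[0,0,0.0003,0],[0,0,0.0006,0],[0,0,0.0006,0]]}}

```text
time: 22.68
tool_pos: [0.4912, -0.1679, 0.167]
ee_rot: [-3.141, 0.0, 0.201]
ft_force: [0.2, -0.9, -7.5]
opening: 0.0118
grasp_force: 30.0
```

Emit:
{"name": "apply_moves", "arguments": {"rows": [[0,0,0.0003,0],[0,0,0.0005,0],[0,0,0.0005,0]]}}

```text
time: 23.05
tool_pos: [0.4912, -0.1679, 0.1668]
ee_rot: [-3.141, 0.0, 0.201]
ft_force: [-3.2, 0.1, 1.3]
opening: 0.0117
grasp_force: 30.0
```

Emit:
{"name": "apply_moves", "arguments": {"rows": [[0,0,0,0],[0,0,0,0],[0,0,0,0],[0,0,0,0]], "claw": 0}}

```text
time: 23.55
tool_pos: [0.4916, -0.1678, 0.1666]
ee_rot: [3.141, -0.0, 0.201]
ft_force: [-0.5, 0.2, -0.2]
opening: 0.0436
grasp_force: 0.0
```

Emit:
{"name": "apply_moves", "arguments": {"rows": [[0,0,-0.01,0],[0,0,-0.03,0],[0,0,-0.06,0],[0,0,-0.06,0],[0,0,-0.06,0]], "claw": -0.2}}

```text
time: 24.18
tool_pos: [0.4915, -0.1676, 0.2267]
ee_rot: [-3.141, -0.001, 0.201]
ft_force: [-0.7, 0.7, -0.6]
opening: 0.0526
grasp_force: 0.0
```

Run:
```python
from h import *
o=get_obs();w=grab_frame('wrist');print(o['tool_pos'],o['ee_rot'],o['opening'],o['ft_force'],o['q'])
cv2.imwrite('pics/w7.png',cv2.resize(w['color'],(768,576),interpolation=2)[:,:,::-1])
```

```text
[ 0.49150661 -0.16756196  0.22673117] [-3.14122538e+00 -5.83830396e-04  2.01250050e-01] 0.052552948340667975 [-0.67115294  0.6681204  -0.56138622] [-0.72454513  0.45977383  1.3158254   1.87888926 -0.48312982  1.18269377
 -0.6104374 ]
```

View pics/w7.png

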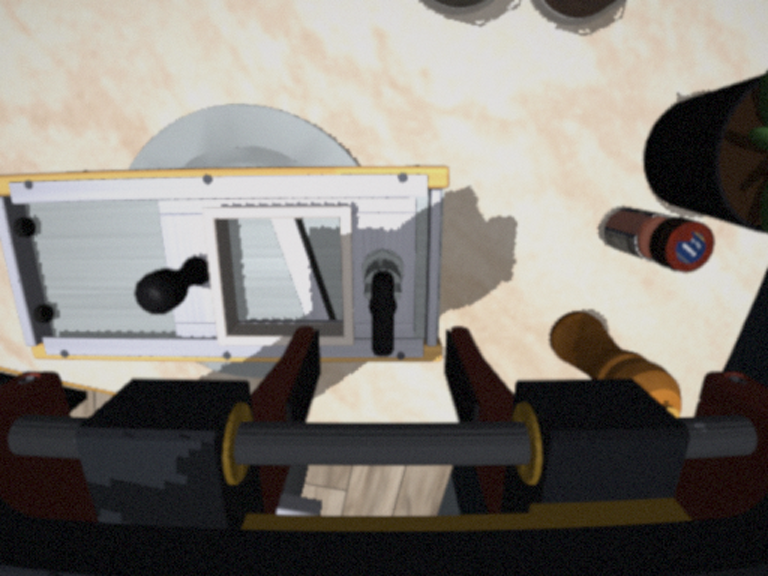

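Emit:
{"name": "apply_moves", "arguments": {"rows": [[0,-0.008,-0.01,-5],[0,-0.025,-0.01,-13],[0,-0.045,-0.01,-22],[0,-0.065,-0.01,-31],[0,-0.085,-0.01,-40],[0,-0.105,-0.01,-50],[0,-0.12,-0.01,-60],[0,-0.132,-0.01,-70],[0,-0.14,-0.01,-79],[-0.0005,-0.143,-0.01,-86],[-0.0005,-0.143,-0.01,-90],[-0.0005,-0.143,-0.01,-90],[-0.0005,-0.143,-0.01,-90]], "claw": -0.2}}

```text
time: 25.85
tool_pos: [0.4622, -0.0279, 0.2363]
ee_rot: [-3.141, 0.0, 1.77]
ft_force: [0.3, 0.2, 0.6]
opening: 0.0528
grasp_force: 0.0
```

Run:
```python
from h import *
o=get_obs();w=grab_frame('wrist');print(o['tool_pos'],o['ee_rot'],o['opening'],o['ft_force'])
c=w['color'].max(2).astype(int)
p=proj(w,[.4624,-.0275,.145],o);print(p)
m=(c<45).astype(np.uint8)
n,l,s,ce=cv2.connectedComponentsWithStats(m)
for i in range(1,n):
    if s[i,4]>60:print(s[i],ce[i].round(1))
print('\n'.join(''.join('#' if v<30 else '+' if v<60 else '.' for v in r[200:310:2]) for r in c[110:270:4]))
```

```text
[ 0.46221501 -0.02792307  0.23628328] [-3.14104178e+00  6.84458456e-05  1.76967696e+00] 0.052799360634674886 [0.30135406 0.24889267 0.64250729]
[254.13976933 187.71041529]
[  0  31  28 124 485] [ 17.8 106.1]
[  60   32   63  130 5988] [88.2 97. ]
[212  45  14   9 107] [218.9  48.8]
[280  44  14  10 112] [286.5  48.4]
[241 168  26  35 703] [253.4 185.8]
[    0   209   512   175 50103] [223.8 314.4]
[222 234  61  17 118] [251.3 242.2]
[234 320  41  24 684] [254.  334.6]
.......................................................
.......................................................
.......................................................
.......................................................
.......................................................
.......................................................
.......................................................
.......................................................
.......................................................
.......................................................
.......................................................
...........
[... 912 characters left out ...]
.........................++.
+++++#...........................................##++++
++++##...........................................###+++
+++###...........................................###+++
++####+................................+++..+....####++
+#####+.........................+##++............#####+
######+.................++#++....................######
#######..........+#+++...........................######
######+....+++...................................######
######............................................#####
#####.............................................+####
####+..............................................####
####................................................###
```

Emit:
{"name": "apply_moves", "arguments": {"rows": [[0,0,0.02,0],[0,0,0.045,0],[0,0,0.07,0],[0,0,0.09,0],[0,0,0.103,0],[0,0,0.11,0],[0,0,0.11,0],[0,0,0.11,0]]}}

```text
time: 26.9
tool_pos: [0.4628, -0.0278, 0.127]
ee_rot: [3.141, -0.0, 1.771]
ft_force: [0.8, -0.6, -0.5]
opening: 0.0526
grasp_force: 0.0
```

Emit:
{"name": "apply_moves", "arguments": {"rows": [[0,0,0,0],[0,0,0,0],[0,0,0,0],[0,0,0,0],[0,0,0,0]], "claw": 0.5}}

```text
time: 27.52
tool_pos: [0.4611, -0.0279, 0.1265]
ee_rot: [-3.139, -0.001, 1.771]
ft_force: [-5.4, 0.1, 6.5]
opening: 0.0269
grasp_force: 30.0
```

Emit:
{"name": "apply_moves", "arguments": {"rows": [[0,0,0,0],[0,0,0,0],[0,-0.0015,0.003,0],[0,-0.0015,0.006,0],[0,-0.0015,0.006,0]], "claw": 0}}

```text
time: 28.15
tool_pos: [0.4608, -0.0281, 0.1202]
ee_rot: [-3.141, 0.0, 1.772]
ft_force: [0.5, 0.0, 0.4]
opening: 0.0438
grasp_force: 0.0
```

Emit:
{"name": "apply_moves", "arguments": {"rows": [[0,0,0,0],[0,0,0,0],[0,0,0,0],[0,0,0,0]], "claw": 0.6}}

```text
time: 28.65
tool_pos: [0.4611, -0.0281, 0.1206]
ee_rot: [3.141, 0.0, 1.772]
ft_force: [0.6, 0.1, -1.3]
opening: 0.0267
grasp_force: 30.0
```

Emit:
{"name": "apply_moves", "arguments": {"rows": [[0.002,0,0,0],[0.006,0,0,0],[0.011,0,0,0],[0.016,0,0,0],[0.021,0,0,0],[0.026,0,0,0],[0.031,0,0,0],[0.036,0,0,0],[0.041,0,0,0],[0.045,0,0,0],[0.048,0,0,0],[0.05,0,0,0],[0.05,0,0,0]]}}

```text
time: 30.28
tool_pos: [0.4509, 0.0213, 0.1205]
ee_rot: [-3.141, -0.001, 1.772]
ft_force: [-0.3, 0.5, 3.1]
opening: 0.0267
grasp_force: 30.0
```

Emit:
{"name": "apply_moves", "arguments": {"rows": [[0.002,0,0,0],[0.006,0,0,0],[0.011,0,0,0],[0.016,0,0,0],[0.021,0,0,0],[0.026,0,0,0],[0.031,0,0,0],[0.036,0,0,0],[0.041,0,0,0],[0.045,0,0,0],[0.049,0,0,0],[0.053,0,0,0],[0.056,0,0,0],[0.056,0,0,0]]}}

```text
time: 32.02
tool_pos: [0.4395, 0.0764, 0.1205]
ee_rot: [-3.141, -0.001, 1.772]
ft_force: [-2.5, -1.1, 5.6]
opening: 0.0268
grasp_force: 30.0
```

Emit:
{"name": "apply_moves", "arguments": {"rows": [[0.0005,0,0,0],[0.001,0,0,0],[0.0015,0,0,0],[0.0015,0,0,0]]}}

```text
time: 32.52
tool_pos: [0.4393, 0.0775, 0.1205]
ee_rot: [-3.141, -0.0, 1.772]
ft_force: [-1.8, -1.9, 5.1]
opening: 0.027
grasp_force: 30.0
```

Emit:
{"name": "apply_moves", "arguments": {"rows": [[0.0005,0,0,0],[0.001,0,0,0],[0.001,0,0,0],[0.001,0,0,0]]}}

```text
time: 33.02
tool_pos: [0.4391, 0.0784, 0.1205]
ee_rot: [-3.141, -0.0, 1.772]
ft_force: [-2.7, -2.5, 5.5]
opening: 0.027
grasp_force: 30.0
```

Emit:
{"name": "apply_moves", "arguments": {"rows": [[0.0004,0,0,0],[0.0008,0,0,0],[0.0008,0,0,0]]}}

```text
time: 33.4
tool_pos: [0.4391, 0.0784, 0.1205]
ee_rot: [-3.141, 0.001, 1.771]
ft_force: [-2.4, -5.5, 4.8]
opening: 0.0268
grasp_force: 30.0
```

Emit:
{"name": "apply_moves", "arguments": {"rows": [[0.0004,0,0,0],[0.0008,0,0,0],[0.0008,0,0,0],[0.0008,0,0,0]]}}

```text
time: 33.9
tool_pos: [0.4391, 0.0784, 0.1205]
ee_rot: [-3.141, 0.002, 1.771]
ft_force: [-1.0, -7.3, 4.2]
opening: 0.0268
grasp_force: 30.0
```

Emit:
{"name": "apply_moves", "arguments": {"rows": [[0,0,0,0],[0,0,0,0],[0,0,0,0],[0,0,0,0]], "claw": 0}}

```text
time: 34.4
tool_pos: [0.439, 0.08, 0.1205]
ee_rot: [3.141, -0.0, 1.772]
ft_force: [-0.9, 0.0, 0.1]
opening: 0.0435
grasp_force: 0.0
```

Emit:
{"name": "apply_moves", "arguments": {"rows": [[0,0,-0.01,0],[0,0,-0.03,0],[0,0,-0.06,0],[0,0,-0.1,0],[0,0,-0.12,0],[0,0,-0.12,0],[0,0,-0.12,0]]}}

```text
time: 35.28
tool_pos: [0.4385, 0.0799, 0.24]
ee_rot: [-3.141, -0.0, 1.772]
ft_force: [-1.0, 0.0, -0.2]
opening: 0.044
grasp_force: 0.0
```

Run:
```python
from h import *
o=get_obs();w=grab_frame('wrist');print(o['tool_pos'],o['ee_rot'],o['time'],o['ft_force'])
c=w['color'].max(2).astype(int)
d=.1100*np.array([-.2,.98,0])
print(proj(w,np.array([.4618,-.0278,.145])+d,o), proj(w,np.array([.4915,-.1685,.1805+.0195])+d,o))
n,l,s,ce=cv2.connectedComponentsWithStats((c<45).astype(np.uint8))
for i in range(1,n):
    if s[i,4]>200:print(s[i],ce[i].round(1))
```

```text
[0.43850528 0.07985906 0.23996063] [-3.14088263e+00 -3.19379245e-04  1.77188271e+00] 35.275 [-1.02187503  0.04766834 -0.23557938]
[255.18941748 187.2365745 ] [256.24717471 344.58565229]
[  75   97   60  116 4301] [100.3 148.2]
[  0 155  17  47 549] [  5.8 176. ]
[242 169  26  34 692] [254.6 186.5]
[    0   219   512   165 44128] [241.  321.1]
[235 319  41  25 719] [255.2 333.7]
```

Run:
```python
from h import *
f=grab_frame('scene');c=f['color'].max(2).astype(int)
u=np.array([.98,.2,0]);v=np.array([-.2,.98,0]);C=np.array([.4915,-.1685,.189])+.11*v
print([proj(f,C+s*.022*u).round(1) for s in(-1,0,1)],[proj(f,C+s*.022*v).round(1) for s in(-1,1)])
x,y=proj(f,C).astype(int)
print(x-15,y-12);print('\n'.join(''.join('#' if q<45 else '+' if q<80 else '.' for q in r[x-15:x+16]) for r in c[y-12:y+20]))
```

```text
[array([267.4, 193.2]), array([270.5, 188.9]), array([273.5, 184.8])] [array([276.4, 191.3]), array([264.6, 186.6])]
255 176
...............................
...............................
...............................
...............................
...............................
...............................
...............................
...............................
..................+............
.................##+...........
................+##+...........
...............+###............
...............####............
..............####.............
.............+###+.............
.............####..............
............#####+.............
...........+#####..............
...........+####+..............
.............+#+...............
..............++...............
..............++...............
..............+++..............
..............+++..............
...............+++.............
...........+...................
...........+++.................
...........+++++++.............
............++++++.............
.............++++..............
..............+++..............
..............+++..............
```

The scene image shows the handle lying crosswise and raised, from about (267,193) to (273.5,185). That matches where it should be when parked with the carriage home.

```bash
python3 -c "
from bench import *
print(hand_in())"
```

```text
the job is handed in; nothing more can be done
None
```

I parked the plunger in its rest groove, slid the carriage until it met the end buffers (about 7 N of push), let go, and handed in at about 35 s. Hand-in gave no verdict. My last camera check put the handle crosswise and raised and the knob about 109 mm along, but I took no closing picture of the onion, lemon, mill or spice jar.

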